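# Unstack, load and shut the instrument box

### The job

Lift the spacer plate off the steel case in the rack and lay it flat and square on top of the pile of plates. Then take the case out of the rack and lower it gently, upright, onto the floor of the empty bay of the instrument box (do not drop it in; you will need to put it down and take it again by its long sides on the way), and close the box's lid fully. Leave the pile, the things already in the box and everything else on the table where they are.

Things in the scene. Friction and masses are not known exactly. Their poses are not given: they have to be found in the camera images.
- instrument_box: open stainless box fixed to the table, outside 102 (its x) x 200 (its y) x 50 mm high, walls 2 mm; origin at the centre of its underside, 1 mm above the table. A fixed insert gives a floor 10 mm above the origin and a divider at y -4 to -1 mm, 41 mm high: the empty bay is y -98 to -4, x -49 to 48 mm; the loaded bay is y -1 to 98 mm. The open lid stands up behind it, to 160 mm over the table
- empty_bay (a point): centre of the floor of the box's empty bay, 10 mm above the box's underside; turns with the box
- instrument_box_lid (a joint): angle of the box's hinged lid: 0 shut, 1.57 standing upright, up to 1.83 leaning back; it opens upward about the box's far (+x) long rim. A stiff hinge (0.25 N m) holds the lid where it is left, so that it must be pushed all the way, lightly, a few newtons at its free edge; fully shut it rests on the rim
- lid_hinge (a point): middle of the lid's hinge line, at x 53, z 52 mm of the box; the line runs along the box's y axis
- lid_edge (a point): middle of the lid's free long edge, on the outer face of its top, 106 mm from the hinge; moves with the lid. The lid is 106 x 206 mm, 2 mm thick, with a 12 mm skirt along this edge and the short sides and a thin wire bail handle flat on the middle of its outer face; shut, its top is 55 mm above the table and the handle 73 mm
- rack: low steel rack, fixed to the table: base 84 (its x) x 60 (its y) x 6 mm thick; origin at the centre of its underside. Two upright cheeks 56 mm long stand along y = +-22 mm (4 mm thick, 40 mm apart inside, tops 34 mm above the table) close to the long sides of the case; at the two x ends only a 6 mm high lip (x = +-36 mm, 3 mm thick, its top 12 mm above the table)
- case: plain steel instrument case with rounded edges, 66 (its x) x 36 (its y) x 24 mm high, about 150 g (varies); origin at the centre of its underside. It starts in the rack, x along the rack's x, its underside 6 mm above the table, its long sides covered by the cheeks, its ends bare above the lips, one spacer plate lying on it
- plate: aluminium spacer plate 68 (its x) x 36 (its y) x 8 mm thick, 50 g; origin at the centre of its underside. It starts flat on the case in the rack, x along the rack's x, its underside 30 mm above the table
- pile_low: aluminium spacer plate 68 (its x) x 36 (its y) x 8 mm thick, 50 g; origin at the centre of its underside. Lower plate of the plate pile, on the table
- pile_top: aluminium spacer plate 68 (its x) x 36 (its y) x 8 mm thick, 50 g; origin at the centre of its underside. Upper plate of the plate pile, lying square on the lower one, its upper face 16 mm above the table
- swab_box: bystander: small carton, 55 x 100 (its y) x 45 mm high; origin at the centre of its underside. Leave it alone
- specimen_cup: bystander: round specimen cup with a screw lid, 58 mm across, 66 mm tall, standing; origin at the centre of its foot. Leave it alone
- lary_handle: bystander: laryngoscope handle lying along its y axis, 30 x 130 x 30 mm; origin at the centre of its underside. Leave it alone
- vial_2: bystander: small glass vial, 24 mm across, 51 mm tall, standing; origin at the centre of its foot. Leave it alone
- vial_3: bystander: small squat glass vial, 26 mm across, 39 mm tall, standing; origin at the centre of its foot. Leave it alone
- syringe_5: bystander: syringe lying along its y axis, 24 x 120 x 20 mm; origin at the middle of its underside. Leave it alone
- airway_3: curved oral airway, 53 x 92 x 12 mm, already in the loaded bay of the instrument box; origin at its underside. Leave it there
- oximeter: finger clip oximeter, 33 x 57 x 31 mm, already in the loaded bay of the instrument box; origin at its underside. Leave it there
Mind the look-alikes: they are no part of the job. What is shaped like the plate but pink is not meant.

How it is judged:
By the outcome, as a careful person would: the job done as asked, in the order asked, and still so for the second after the job is handed in, with the robot touching nothing.
It also fails if it takes over 72 s, if anything falls off the work surface, if the arm or the gripper's body presses on something with over 40 N, if the wrist force passes 120 N, or if a joint passes its speed limit or range.

### The arm

A 6-joint arm with a two-finger parallel gripper is mounted at the origin on a cart in front of the work surface, level with it; the furniture and walls round the work are solid. World frame = base frame: x ahead of the robot, y to its left, z up, the work surface at z = 0. Lengths are in m, angles in rad, forces in N, time in s.
With the tool pointing down it reaches from about 0.3 to 0.875 m from the base axis. Payload 6.4 kg.
Tool frame: the origin (TCP) lies on the centre line of the jaws, within the pads' length; the fingertips stand 22 mm ahead of it and the grasp point (between the pads) lies 3 mm ahead of it; z points along the fingers, y is the line along which they close (so a half turn about z gives the same grasp; the last joint's range is limited). The gripper opens to 85 mm and grips with 20 to 120 N. Pads are 22 mm wide; open, the fingers measure 114 mm over their backs; the gripper's body (76 mm by 85 mm) begins 54 mm behind the grasp point. The pads swing forward as they close: fully open they stand 13 mm farther back than shut.
Start: joints at [-1.448, 0.181, 1.607, -0, 1.354, -0.206], TCP at [0.186, -0.544, 0.253] pointing down, gripper open.
Joint ranges: [-2.99, 2.99], [-0.89, 2.07], [0.3, 2.58], [-1.14, 4.28], [0, 2.63], [-3.12, 3.12]. Speed limits (rad/s): [2.57, 2.57, 3.01, 3.14, 3.14, 3.14].

### API

Orientations are given as a unit quaternion [w, x, y, z].
In Python, from bench import ctrl gives the robot as it stands. The module is installed in compiled form; this text tells all that it offers.
- The arm moves only by the tool servo_tool, never from a script. Its argument "commands" is a list of rows, each a list of 3 entries, a list of its own where there are three numbers: the shift along the tool's x, y, z in mm, then the turn about the tool's z in rad, then the finger opening in mm, from 0 to 85.4. In form: [[[dx, dy, dz], turn, jaw], ...]. A call has 1 to 20 rows; each row shifts and turns the commanded pose from where the row before left it, along the tool's axes as they then stand; what a row does not reach is not made up. A row lasts 1/8 s, in which the tool goes at most 62.5 mm and 10.7 degrees, less where a joint would pass 70% of its speed; a pose out of reach is approached as far as the arm can. A call with a gripper value outside its range is refused whole. The fingers move at their own pace and stop on an object; the grip force is fixed at half the most. Time passes only in rows, so rows that do not move let the fingers close. It gives the time, the measured TCP pose, the force, the opening and the grip force at its end, in the units of the state.
- ctrl.get_obs(): the state, without advancing time (a new reading comes with each control period).
- ctrl.camera(name): name is "scene" or "top"; returns a dict with "color" (400x640x3 uint8, red, green, blue), "z_map" (400x640 float32, m along the optical axis (not along the pixel's ray), 0 where there is no reading), "fx", "fy", "cx", "cy" (pixels), "R" (3x3) and "t" (3): a world point X has camera coordinates R X + t. Camera axes: x right, y down, z forward; pixel columns grow to the right and rows downward; lengths in m; the calibration is good to about 2 mm. A picture is of the moment at which its call begins.
- ctrl.hand_in(): hands the job in; it is judged then, once.
The state is a dict: "time_s": time; "q": joint angles; "dq": joint speeds; "joint_efforts": joint torques, N m; "eef_pos": TCP position; "eef_rot": TCP orientation; "wrist_force": force on the tool from outside, world axes, zero at the start; "torque": the same for the moment, N m; "opening": opening from 0.0 (shut) to 1.0 (fully open); "grasp_force": force on a finger pad.
Only numpy, scipy, OpenCV 4.12 (cv2) and the standard library are available. Lean on these libraries where they do the work, as an engineer would, in place of code of your own. Each camera call takes 0.05 s, during which the arm holds its last target. There are 200 camera calls.

## Working session

There is one attempt and no reset: what is moved stays moved. The work goes in short steps, Python scripts to look and compute and a tool call to move; the robot and the scene stay as the last step left them, time stands still between calls to the robot, and variables do not carry over. Pictures are saved under pics/ and viewed, at most 10 in all, crops included, and the job is handed in when it is done.

Besides the shell and the picture viewer there is one more tool, called after "Call:" by a JSON object that holds its "op" and its "data". servo_tool: Moves the arm, as the interface text tells. Its arguments: {"type":"object","properties":{"commands":{"type":"array"}},"required":["commands"]}

```bash
mkdir -p pics
python3 - <<'E'
from bench import ctrl
import numpy as np,cv2
for n in("scene","top"):
    c=ctrl.camera(n); cv2.imwrite(f"pics/{n}0.png",c["color"][:,:,::-1]); np.savez(f"{n}0.npz",**c)
    print(n,c["fx"],c["cx"],c["cy"],c["R"].round(3).tolist(),c["t"].round(3))
o=ctrl.get_obs();print({k:np.round(v,3).tolist() for k,v in o.items()})
E
```

```text
scene 439.5846652332776 322.2137525466744 204.1799551229726 [[0.738, -0.675, -0.019], [-0.438, -0.457, -0.775], [0.514, 0.58, -0.632]] [-0.597  0.194  1.032]
top 416.15917398835137 319.6087677392874 198.92128458959985 [[-0.02, -1.0, 0.006], [-0.977, 0.018, -0.213], [0.213, -0.01, -0.977]] [-0.244  0.576  1.141]
{'time_s': 0.1, 'q': [-1.448, 0.181, 1.608, -0.0, 1.354, -0.206], 'dq': [-0.001, -0.001, -0.002, 0.001, 0.001, -0.0], 'joint_efforts': [0.001, -44.588, -35.224, -0.0, 0.004, 0.0], 'eef_pos': [0.186, -0.544, 0.252], 'eef_rot': [-0.001, 0.987, 0.164, 0.0], 'wrist_force': [-0.32, 0.31, -0.319], 'torque': [-0.02, 0.005, -0.069], 'grasp_force': 0.0, 'opening': 1.0}
```

View pics/scene0.png

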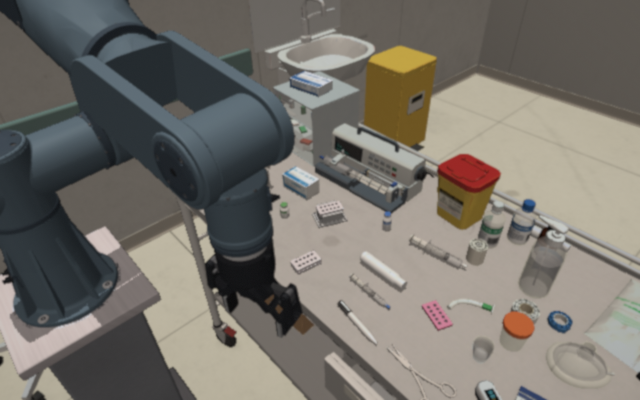

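View pics/top0.png

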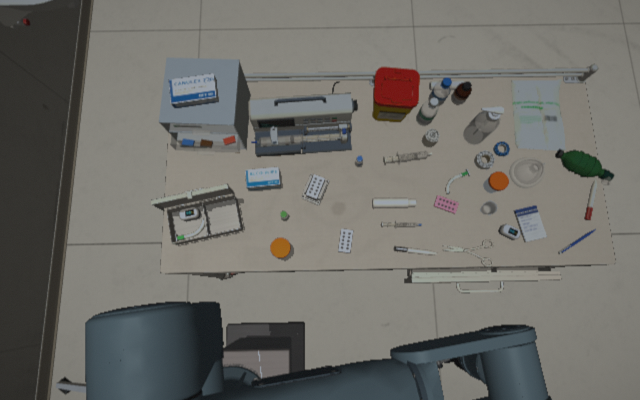

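The top view shows the box at (200,215) with its empty bay on the right, the rack with the plate at (315,187), and the pile at (345,240). The pink look-alike is at (446,204) and isn't meant. The white dotted plates are the real ones, and I'll confirm that in a crop with height data.

```bash
cat > h.py <<'E'
import numpy as np,cv2
from bench import ctrl
def cloud(c):
    v,u=np.mgrid[0:400,0:640]; z=c["z_map"].astype(float)
    P=np.stack([(u-c["cx"])/c["fx"]*z,(v-c["cy"])/c["fy"]*z,z],-1)
    return (P-c["t"])@c["R"]
def rect(W,m):
    """min-area rect of masked points: centre, sizes, long-axis angle deg, median z"""
    p=W[m]; (c,s,a)=cv2.minAreaRect((p[:,:2]*1000).astype(np.float32))
    if s[0]<s[1]: a+=90; s=s[::-1]
    return np.round(c,1),np.round(s,1),round((a+90)%180-90,1),round(np.median(p[:,2])*1000,1),len(p)
def win(r,s):
    m=np.zeros((400,640),bool); m[r,s]=1; return m
E
python3 - <<'E'
from h import *
c=np.load("top0.npz"); W=cloud(c); z=W[...,2]*1000
w=win(slice(165,212),slice(292,338)); print("rack table",np.median(z[200:215,330:345]))
print("plate",rect(W,w&(z>33)));print("rack>20",rect(W,w&(z>18)));print("rack>3",rect(W,w&(z>3.5)))
w=win(slice(222,260),slice(330,362)); print("pile",rect(W,w&(z>10)),rect(W,w&(z>4)))
w=win(slice(180,248),slice(155,250)); 
print("box rim",rect(W,w&(z>42)&(z<58)),"lid",rect(W,w&(z>70)))
for n,q in dict(cup=(slice(235,260),slice(268,294)),vial=(slice(208,222),slice(278,290)),swab=(slice(160,192),slice(243,284)),v2=(slice(152,168),slice(354,365)),lary=(slice(195,212),slice(368,420)),syr=(slice(218,230),slice(377,424))).items(): print(n,rect(W,win(*q)&(z>8)))
print("bay",np.round(W[205:232:6,205:238:6]*1000).astype(int).tolist())
im=c["color"][:,:,::-1]
a=cv2.resize(im[160:262,150:290],None,fx=4,fy=4,interpolation=3); b=cv2.resize(im[165:260,290:365],None,fx=3.2,fy=4.295,interpolation=3)
cv2.imwrite("pics/crop.png",np.hstack([a,cv2.resize(b,(240,a.shape[0]))]))
s=np.load("scene0.npz"); S=cloud(s); zz=S[...,2]*1000
for n,(x0,y0) in dict(rack=(330,211),pile=(306,261)).items():
    w=win(slice(y0-18,y0+18),slice(x0-22,x0+22)); print("scene",n,rect(S,w&(zz>(33 if n=="rack" else 11))))
E
```

```text
rack table 0.19173467271939443
plate (array([ 485. , -227.9]), array([336.2,  66.4]), -5.9, np.float64(38.0), 337)
rack>20 (array([ 485. , -227.9]), array([336.2,  66.4]), -5.9, np.float64(37.1), 404)
rack>3 (array([ 502.8, -240.5]), array([376.8, 138. ]), -0.4, np.float64(33.1), 670)
pile (array([ 397.1, -304.6]), array([199.6,  49. ]), -22.6, np.float64(16.3), 288) (array([ 409.5, -318.9]), array([220.2, 101.8]), -13.6, np.float64(15.6), 358)
box rim (array([534.1,  58.1]), array([264.3, 129.9]), -71.1, np.float64(48.1), 446) lid (array([493.1, -55. ]), array([500.5, 139.5]), 62.1, np.float64(125.8), 795)
cup (array([ 388.2, -186.4]), array([185.5,  55.1]), 44.6, np.float64(65.9), 337)
vial (array([ 533.5, -148.6]), array([24.6, 23. ]), -45.6, np.float64(35.3), 68)
swab (array([ 490.4, -133.8]), array([400.8, 107. ]), 17.0, np.float64(44.7), 721)
v2 (array([ 695.8, -375.3]), array([22.2, 20.3]), 83.1, np.float64(37.9), 71)
lary (array([ 476.2, -365.6]), array([393.4,  97. ]), -50.9, np.float64(26.8), 381)
syr (array([ 500.2, -496.5]), array([119.4,  20.8]), 83.9, np.float64(14.0), 146)
bay [[[570, 89, 10], [570, 71, 11], [569, 53, 12], [569, 35, 10], [569, 17, 9], [567, -2, 15]], [[549, 85, 24], [551, 70, 11], [551, 53, 9], [549, 33, 17], [550, 17, 10], [550, -1, 9]], [[528, 79, 43], [532, 69, 14], [533, 52, 9], [532, 34, 11], [532, 16, 13], [531, -2, 11]], [[509, 78, 46], [514, 68, 14], [514, 51, 11], [513, 33, 15], [513, 15, 13], [513, -3, 12]], [[497, 86, 11], [496, 68, 13], [496, 51, 10], [496, 33, 10], [496, 15, 10], [491, -8, 38]]]
scene rack (array([ 328.1, -577.6]), array([942.4,  72.5]), 49.5, np.float64(36.7), 281)
scene pile (array([ 221. , -597.4]), array([772.2,  72.6]), 48.9, np.float64(15.0), 338)
```

View pics/crop.png

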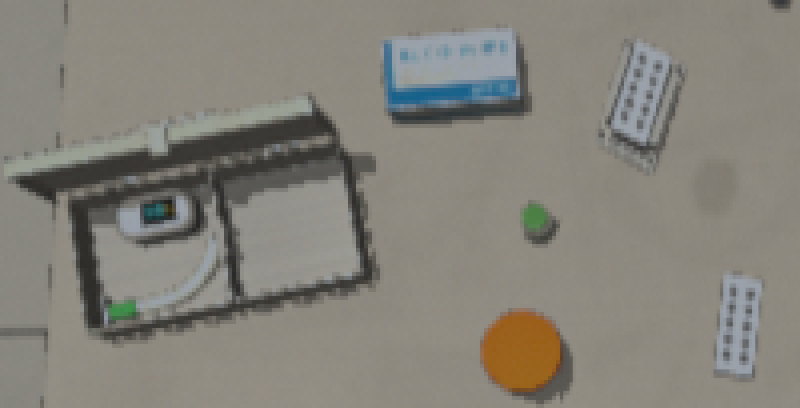

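The crop shows the rack plate and the pile as the white dotted pair, with the empty bay on the right side of the box. My rectangles picked up no-reading pixels, so I'll filter those out and cross-check with the scene camera.

```bash
cat >> h.py <<'E'
def rect(W,m,lo,hi):
    z=W[...,2]*1000; m=(m&(z>lo)&(z<hi)).astype(np.uint8)
    n,l,st,_=cv2.connectedComponentsWithStats(m,connectivity=8)
    m=l==1+st[1:,4].argmax(); p=W[m]; q=p[:,:2]*1000
    (c,s,a)=cv2.minAreaRect(q.astype(np.float32))
    if s[0]<s[1]: a+=90; s=s[::-1]
    mu=q.mean(0); pc=np.linalg.svd(q-mu,full_matrices=False)[2][0]
    return "rect",np.round(c,1),np.round(s,1),round((a+90)%180-90,1),"mean",mu.round(1),round((np.degrees(np.arctan2(pc[1],pc[0]))+90)%180-90,1),"z",round(np.median(p[:,2])*1000,1),len(p)
E
python3 - <<'E'
from h import *
c=np.load("top0.npz"); W=cloud(c)
w=win(slice(165,212),slice(292,338)); print("plate",*rect(W,w,34.5,45));print("rack>3",*rect(W,w,3.5,45))
w=win(slice(222,260),slice(330,362)); print("pile",*rect(W,w,11,22))
w=win(slice(180,252),slice(155,250)); print("rim",*rect(W,w,40,60)); print("lid",*rect(W,win(slice(170,225),slice(140,250)),75,180))
print("lidtop",*rect(W,win(slice(170,225),slice(140,250)),145,180))
for n,q in dict(cup=(slice(232,262),slice(265,296)),swab=(slice(160,192),slice(243,284)),lary=(slice(195,212),slice(368,420))).items(): print(n,*rect(W,win(*q),8,80))
s=np.load("scene0.npz"); S=cloud(s)
for n,(x0,y0,lo,hi) in dict(plate=(330,211,34.5,45),pile=(306,261,11,22)).items():
    print("scene",n,*rect(S,win(slice(y0-18,y0+18),slice(x0-22,x0+22)),lo,hi))
# box rim edges
z=W[...,2]*1000; m=w&(z>40)&(z<56); p=W[m]*1000
print(np.round(p[p[:,1].argsort()][::12],0).astype(int).tolist())
E
```

```text
plate rect [ 617.2 -242.7] [68.6 54.9] -24.4 mean [ 615.4 -242.3] -20.8 z 38.3 282
rack>3 rect [ 618.7 -241.8] [93.7 70.2] -22.0 mean [ 611.6 -241.5] -23.9 z 35.4 538
pile rect [ 456.6 -328.9] [68.4 35.9] -9.6 mean [ 455.9 -328.4] -9.8 z 16.3 280
rim rect [525.   83.5] [200.9 107.1] -78.6 mean [532.6  97. ] -71.0 z 49.5 354
lid rect [577.5  94.3] [206.7  39.2] -74.7 mean [573.3  96.2] -78.4 z 150.6 755
lidtop rect [568.4  92.3] [206.1  21.1] -78.7 mean [571.5  92. ] -78.5 z 159.9 380
cup rect [ 434.2 -140.9] [55.9 55.3] 45.5 mean [ 433.8 -141.2] 33.0 z 65.8 334
swab rect [646.3 -86.1] [100.   57.4] -85.2 mean [642.6 -87.2] -86.3 z 44.7 711
lary rect [ 566.5 -477.4] [129.6  25.6] 89.2 mean [ 565.4 -473.9] 89.2 z 26.8 378
scene plate rect [ 614.2 -241.8] [67.9 44.1] -20.3 mean [ 612.8 -244.2] -23.0 z 37.2 219
scene pile rect [ 453.7 -329.8] [68.7 38.9] -8.5 mean [ 451.8 -331. ] -7.9 z 15.0 331
[[632, -48, 49], [627, -44, 43], [630, -39, 46], [514, -20, 45], [543, -14, 44], [579, -7, 44], [490, 4, 49], [587, 15, 51], [485, 24, 48], [585, 32, 51], [482, 41, 50], [583, 51, 48], [476, 61, 51], [478, 71, 43], [495, 75, 41], [530, 78, 45], [519, 81, 44], [546, 83, 40], [471, 86, 52], [471, 91, 53], [469, 103, 51], [549, 107, 40], [552, 110, 41], [466, 112, 50], [565, 116, 51], [551, 119, 48], [566, 122, 50], [550, 124, 41], [553, 127, 41], [565, 130, 54], [544, 133, 41], [552, 135, 43], [549, 138, 43], [565, 141, 53], [523, 143, 40], [538, 146, 44], [541, 149, 44], [558, 153, 44], [557, 157, 49], [556, 165, 41], [558, 172, 49], [480, 175, 42], [496, 179, 51], [519, 182, 53], [531, 187, 50]]
```

```bash
cat >> h.py <<'E'
from scipy.optimize import minimize
def proj(c,X):
    p=X@c["R"].T+c["t"]; return np.stack([p[:,0]/p[:,2]*c["fx"]+c["cx"],p[:,1]/p[:,2]*c["fy"]+c["cy"]],-1)
def fit(c,x0,L,B,z,half=26,K=8):
    """fit rectangle LxB at height z (mm) by brightness contrast inside vs ring outside"""
    g=cv2.cvtColor(c["color"],cv2.COLOR_RGB2GRAY).astype(np.float32)
    def samp(p,l,b,n=40):
        a,bb=np.meshgrid(np.linspace(-l/2,l/2,n),np.linspace(-b/2,b/2,n)); t=np.radians(p[2])
        X=np.stack([p[0]+a*np.cos(t)-bb*np.sin(t),p[1]+a*np.sin(t)+bb*np.cos(t),0*a+z],-1).reshape(-1,3)/1000
        u=proj(c,X).astype(np.float32); return cv2.remap(g,u[:,0].copy(),u[:,1].copy(),1).ravel()
    f=lambda p:-(samp(p,L,B).mean()*L*B*2-samp(p,L+6,B+6).mean()*(L+6)*(B+6))/1000
    r=min((minimize(f,np.add(x0,[0,0,d]),method="Nelder-Mead",options=dict(initial_simplex=np.add(x0,[0,0,d])+np.array([[0,0,0],[4,0,0],[0,4,0],[0,0,4]]))) for d in(-3,0,3)),key=lambda r:r.fun)
    return r.x.round(1),round(r.fun,2)
E
python3 - <<'E'
from h import *
for n in("top","scene"):
    c=dict(np.load(n+"0.npz")); W=cloud(c)
    x,y=((315,187) if n=="top" else (330,211)); w=win(slice(y-20,y+20),slice(x-22,x+22))
    for lo in(35.5,36.5,37.2): print(n,"plate",lo,*rect(W,w,lo,45))
    print("fit plate",*fit(c,(616,-242,-22),68,36,38)); print("fit pile",*fit(c,(456,-329,-9.5),68,36,16))
    if n=="top":
        z=W[...,2]*1000; m=(W[...,0]>.58)&(W[...,0]<.8)&(W[...,1]>-.1)&(W[...,1]<.25)&(z>60)&(c["z_map"]>0)
        m&=~((W[...,0]<.61)); p=W[m]*1000; print("behind box min x by y:",[(y,int(p[(abs(p[:,1]-y)<10),0].min()) if (abs(p[:,1]-y)<10).any() else None) for y in range(-90,240,20)])
        # box outer wall along line fits: right short side & near side
        q=W[(z>42)&(z<54)&win(slice(180,252),slice(155,250))]*1000
        t=np.radians(11.4); X=np.array([q[:,0]*np.cos(t)+q[:,1]*np.sin(t),-q[:,0]*np.sin(t)+q[:,1]*np.cos(t)]).T
        print("box-frame extents",np.percentile(X,[1,3,10,90,97,99],axis=0).round(1).tolist())
E
```

```text
top plate 35.5 rect [ 617.  -241.6] [67.2 53.6] -23.7 mean [ 615.2 -241.7] -23.9 z 38.7 251
top plate 36.5 rect [ 615.2 -242.6] [66.6 53.3] -27.9 mean [ 615.  -241.4] -20.5 z 39.0 218
top plate 37.2 rect [ 616.2 -242.8] [66.7 42.6] -24.1 mean [ 615.4 -241.5] -20.8 z 39.2 191
fit plate [ 616.5 -242.7  -22.2] -270.57
fit pile [ 456.1 -329.   -10.8] -262.83
behind box min x by y: [(-90, 742), (-70, 751), (-50, 796), (-30, 713), (-10, 713), (10, 715), (30, 716), (50, 701), (70, 702), (90, 704), (110, 718), (130, 719), (150, 721), (170, 723), (190, None), (210, None), (230, None)]
box-frame extents [[478.1, -169.7], [478.5, -166.2], [479.4, -121.7], [580.7, 76.0], [605.5, 77.4], [611.6, 77.6]]
scene plate 35.5 rect [ 613.3 -243.7] [67.1 41. ] -22.7 mean [ 612.4 -244. ] -23.2 z 37.3 190
scene plate 36.5 rect [ 612.8 -245.2] [67.2 37.5] -22.1 mean [ 612.4 -244.4] -22.1 z 37.8 143
scene plate 37.2 rect [ 600.9 -240.5] [41.8 37.3] -22.6 mean [ 599.2 -236.5] 6.1 z 37.9 59
fit plate [ 614.7 -242.4  -23.1] -325.58
fit pile [ 453.7 -329.    -9.9] -328.54
```

Call:
{"op": "servo_tool", "data": {"commands": [[[50, -14.6, 12], 0, 85], [[50, -14.6, 12], 0, 85], [[50, -14.6, 12], 0, 85], [[50, -14.6, 12], 0, 85], [[50, -14.6, 12], 0, 85], [[50, -14.6, 12], 0, 85], [[50, -14.6, 12], 0, 85], [[50, -14.6, 12], 0, 85], [[50, -14.6, 12], 0, 85], [[53, -14.6, 12], 0, 85], [[0, 0, 0], -0.17, 85], [[0, 0, 0], -0.17, 85], [[0, 0, 0], -0.17, 85], [[0, 0, 0], -0.17, 85], [[0, 0, 0], -0.17, 85], [[0, 0, 0], 0, 85]]}}

```text
time_s: 2.1
eef_pos: [0.6143, -0.2434, 0.1327]
eef_rot: [-0.0, 0.832, 0.555, -0.0]
wrist_force: [0.3, 0.4, -0.5]
opening: 0.994
grasp_force: 0.0
```

```bash
cat >> h.py <<'E'
def to(x,y,phi,z=None):
    o=ctrl.get_obs(); p=o["eef_pos"]*1000 if isinstance(o["eef_pos"],np.ndarray) else np.array(o["eef_pos"])*1000
    w,a,b,c=o["eef_rot"]; f=2*np.arctan2(b,a); d=np.array([x,y])-p[:2]
    print("t",round(o["time_s"],2),"pos",p.round(1),"phi",round(np.degrees(f),2),"open",round(float(o["opening"])*85.4,1),"grip",round(float(o["grasp_force"]),1),"F",np.round(o["wrist_force"],1),"q6",round(float(o["q"][5]),2),"tilt",np.round([w,c],3))
    t=np.radians(phi); g=(np.degrees(f)-phi+180)%360-180
    print("now-frame dx,dy",np.round([d@[np.cos(f),np.sin(f)],d@[np.sin(f),-np.cos(f)]],1),"turned-frame",np.round([d@[np.cos(t),np.sin(t)],d@[np.sin(t),-np.cos(t)]],1),"turn",round(np.radians(g),3),"" if z is None else f"dz {p[2]-z:.1f}")
E
python3 - <<'E'
from h import *
to(615,-242.8,67.5,57)
c=ctrl.camera("scene");s=ctrl.camera("top"); np.savez("s1.npz",**c)
cv2.imwrite("pics/s1.png",cv2.resize(c["color"][120:260,240:430,::-1],None,fx=4,fy=4,interpolation=3))
E
```

```text
t 2.1 pos [ 614.3 -243.4  132.7] phi 67.45 open 84.9 grip 0.0 F [ 0.3  0.4 -0.5] q6 -0.16 tilt [-0. -0.]
now-frame dx,dy [0.8 0.4] turned-frame [0.8 0.4] turn -0.001 dz 75.7
```

View pics/s1.png

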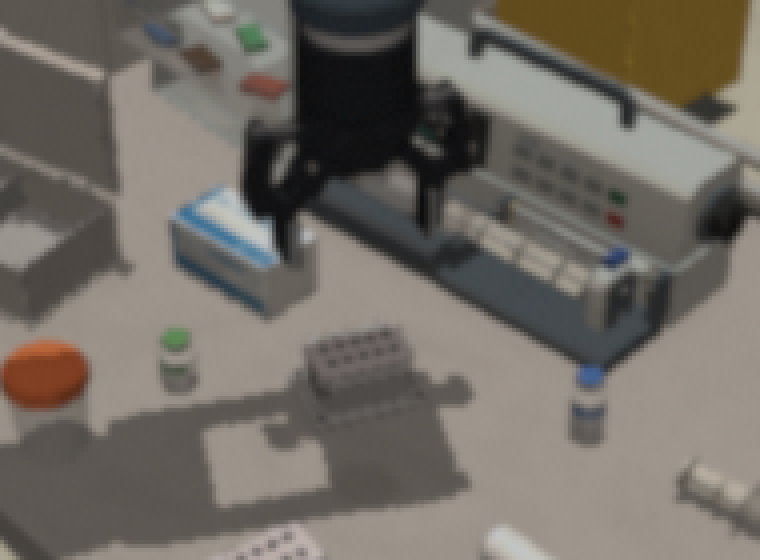

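The fingertips are at crop (288,262) and (430,235), above the plate at (360,350). I'll measure the tip heights from depth.

Run:
```python
from h import *
c=dict(np.load("s1.npz"));W=cloud(c)*1000
p=W[(abs(W[...,0]-614)<85)&(abs(W[...,1]+243)<85)&(W[...,2]>60)&(c["z_map"]>0)]
t=np.radians(-22.5); a=(p[:,:2]-[614.3,-243.4])@[np.cos(t),np.sin(t)]
for s in(-1,1):
    q=p[(a*s>25)]; aa=a[a*s>25]; i=q[:,2].argsort()[:25]; print(s,q[i,2].round(0).tolist(),aa[i].round(0).tolist())
```

```text
-1 [125.0, 125.0, 126.0, 129.0, 130.0, 130.0, 131.0, 132.0, 132.0, 133.0, 133.0, 134.0, 134.0, 134.0, 134.0, 135.0, 135.0, 135.0, 135.0, 137.0, 137.0, 137.0, 137.0, 138.0, 138.0] [-45.0, -48.0, -49.0, -48.0, -44.0, -46.0, -54.0, -45.0, -50.0, -43.0, -53.0, -43.0, -52.0, -55.0, -54.0, -49.0, -50.0, -45.0, -56.0, -54.0, -49.0, -52.0, -45.0, -55.0, -49.0]
1 [125.0, 125.0, 125.0, 125.0, 127.0, 127.0, 127.0, 128.0, 129.0, 130.0, 130.0, 131.0, 131.0, 131.0, 132.0, 132.0, 132.0, 132.0, 134.0, 135.0, 135.0, 136.0, 136.0, 136.0, 136.0] [42.0, 48.0, 43.0, 42.0, 44.0, 43.0, 42.0, 43.0, 43.0, 46.0, 44.0, 44.0, 48.0, 44.0, 45.0, 54.0, 51.0, 42.0, 43.0, 42.0, 53.0, 51.0, 43.0, 47.0, 43.0]
```

Call:
{"op": "servo_tool", "data": {"commands": [[[0.8, 0.4, 40], 0, 85], [[0, 0, 30], 0, 85], [[0, 0, 16.7], 0, 85], [[0, 0, 0], 0, 74], [[0, 0, 0], 0, 70], [[0, 0, 0], 0, 55], [[0, 0, 0], 0, 55], [[0, 0, 0], 0, 55], [[0, 0, 0], 0, 55]]}}

```text
time_s: 3.32
eef_pos: [0.6167, -0.2439, 0.049]
eef_rot: [0.002, 0.831, 0.556, 0.001]
wrist_force: [-0.2, -0.1, 7.1]
opening: 0.765
grasp_force: 67.0
```

Run:
```python
from h import *
to(615,-242.8,67.5,46)
c=ctrl.camera("scene"); np.savez("s2.npz",**c)
cv2.imwrite("pics/s2.png",cv2.resize(c["color"][160:240,270:380,::-1],None,fx=7,fy=7,interpolation=3))
```

```text
t 3.33 pos [ 616.7 -243.9   49. ] phi 67.53 open 65.3 grip 67.0 F [-0.2 -0.1  7.1] q6 -0.16 tilt [0.002 0.001]
now-frame dx,dy [ 0.4 -2. ] turned-frame [ 0.4 -2. ] turn 0.001 dz 3.0
```

View pics/s2.png

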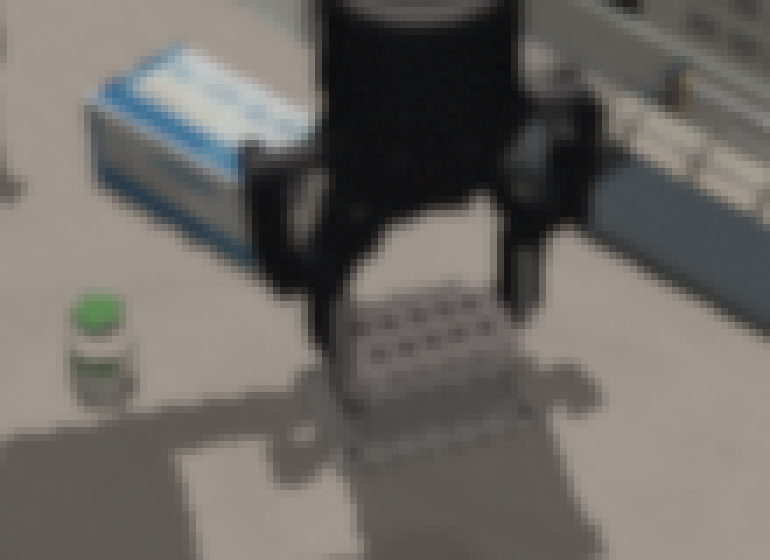

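The left tip at crop (325,350) overlaps the plate's end. The right tip at (525,318) seems to sit only near the plate's top edge, so I'll check by depth.

Run:
```python
from h import *
c=dict(np.load("s2.npz"));W=cloud(c)*1000
t=np.radians(-22.5); d=W[...,:2]-[616.7,-243.9]; a=d@[np.cos(t),np.sin(t)]; b=d@[-np.sin(t),np.cos(t)]
g=c["color"].mean(-1)
for s in(-1,1):
    m=(a*s>25)&(a*s<60)&(abs(b)<22)&(W[...,2]>22)&(c["z_map"]>0)&(g<75)
    i=W[...,2][m].argsort()[:24]; print(s,[(int(x),int(y),int(z)) for x,y,z in zip(a[m][i],b[m][i],W[...,2][m][i])])
m=(abs(a)<30)&(abs(b)<17)&(W[...,2]>33)&(W[...,2]<46)&(c["z_map"]>0)
A=np.c_[a[m],b[m],np.ones(m.sum())]; print("top plane",np.linalg.lstsq(A,W[...,2][m],rcond=None)[0],m.sum()); print([(int(x),int(y),int(z)) for x,y,z in zip(a[m],b[m],W[...,2][m])][::6])
```

```text
-1 [(-30, -15, 23), (-35, -15, 24), (-33, -18, 26), (-36, -10, 27), (-35, -6, 28), (-36, -17, 30), (-35, -7, 32), (-39, -10, 35), (-36, -9, 37), (-39, -10, 39), (-40, -7, 40), (-38, -9, 41), (-42, -4, 42), (-36, -11, 42), (-44, -9, 43), (-44, 5, 45), (-40, -5, 46), (-41, -9, 46), (-36, -11, 46), (-39, -12, 47), (-45, -6, 48), (-36, -11, 49), (-38, -10, 49), (-40, -6, 50)]
1 [(33, 5, 36), (32, -1, 38), (34, 1, 39), (31, 2, 42), (33, 6, 42), (31, -11, 42), (33, -7, 42), (33, 0, 43), (35, -9, 43), (33, -13, 43), (38, -8, 45), (42, -5, 45), (33, 6, 46), (32, -8, 47), (38, -8, 49), (32, -1, 49), (34, -12, 50), (33, 6, 50), (32, -9, 51), (41, -9, 52), (34, -12, 53), (32, -3, 54), (32, 5, 54), (32, -8, 54)]
top plane [-1.63711991e-03  1.40495473e-02  3.71825183e+01] 174
[(25, 16, 37), (23, 11, 38), (12, 12, 37), (27, 7, 36), (3, 11, 37), (18, 5, 37), (-18, 15, 37), (-3, 9, 37), (11, 2, 38), (26, -2, 37), (-13, 5, 40), (2, 2, 37), (17, -2, 37), (-21, 6, 38), (-7, -1, 39), (8, -4, 37), (23, -10, 37), (-17, 1, 37), (-3, -5, 38), (11, -11, 38), (27, -15, 36), (-15, -6, 39), (0, -11, 38), (15, -15, 37), (-20, -6, 37), (-6, -13, 38), (-27, -9, 38), (-11, -12, 36), (-20, -13, 35)]
```

Call:
{"op": "servo_tool", "data": {"commands": [[[0, 0, 0], 0, 85], [[0, 0, 0], 0, 85], [[0, 0, 0], 0, 85]]}}

```text
time_s: 3.75
eef_pos: [0.6151, -0.2429, 0.0464]
eef_rot: [-0.0, 0.831, 0.556, -0.0]
wrist_force: [1.1, 1.4, -0.1]
opening: 0.991
grasp_force: 0.0
```

Run:
```python
from h import *
to(615,-242.8,67.5,44)
for n in("top","scene"):
  c=ctrl.camera(n); W=cloud(c)
  x,y=((315,187) if n=="top" else (330,211)); print(fit(c,(616,-242,-22),68,36,38),*rect(W,win(slice(y-20,y+20),slice(x-22,x+22)),35.5,41))
```

```text
t 3.75 pos [ 615.1 -242.9   46.4] phi 67.54 open 84.6 grip 0.0 F [ 1.1  1.4 -0.1] q6 -0.16 tilt [-0. -0.]
now-frame dx,dy [ 0.1 -0.1] turned-frame [ 0.1 -0.1] turn 0.001 dz 2.4
(array([ 721.7, -255.7, -126.9]), np.float64(-196.31)) rect [ 582.3 -252.5] [3.1 0. ] -76.8 mean [ 582.3 -252.5] -76.8 z 37.3 2
(array([ 671.4, -339.3,   -7.7]), np.float64(-276.36)) rect [ 616.1 -245.5] [68.4 38.2] -21.3 mean [ 616.1 -244.9] -23.9 z 37.3 184
```

Call:
{"op": "servo_tool", "data": {"commands": [[[0, 2.2, -1], 0, 85], [[0, 0, 0], 0, 74], [[0, 0, 0], 0, 70], [[0, 0, 0], 0, 66], [[0, 0, 0], 0, 62], [[0, 0, 0], 0, 62], [[0, 0, 0], 0, 62], [[0, 0, -4], 0, 62], [[0, 0, -8], 0, 62], [[0, 0, -20], 0, 62], [[0, 0, -20], 0, 62], [[0, 0, 0], 0, 62]]}}

```text
time_s: 5.35
eef_pos: [0.6192, -0.2449, 0.1032]
eef_rot: [0.003, 0.831, 0.556, 0.001]
wrist_force: [1.0, -0.5, -0.1]
opening: 0.763
grasp_force: 66.5
```

Run:
```python
from h import *
to(615,-242.8,67.5,44)
c=ctrl.camera("scene"); np.savez("s3.npz",**c)
cv2.imwrite("pics/s3.png",cv2.resize(c["color"][140:240,270:380,::-1],None,fx=6,fy=6,interpolation=3))
W=cloud(c)*1000; z=W[...,2]
for lo,hi in((22,34),(60,100)): 
  try: print(lo,*rect(W/1000,win(slice(170,236),slice(300,362))&(c["color"].mean(-1)>95),lo,hi))
  except Exception as e: print(e)
```

```text
t 5.35 pos [ 619.2 -244.9  103.2] phi 67.54 open 65.2 grip 66.5 F [ 1.  -0.5 -0.1] q6 -0.16 tilt [0.003 0.001]
now-frame dx,dy [ 0.4 -4.7] turned-frame [ 0.4 -4.7] turn 0.001 dz 59.2
22 rect [ 622.  -238.2] [59.4 49.8] -35.9 mean [ 619.6 -242.4] -15.6 z 29.4 152
60 rect [ 619.9 -246.2] [70.7 39.7] -21.9 mean [ 618.6 -252.6] -15.0 z 91.3 178
```

View pics/s3.png

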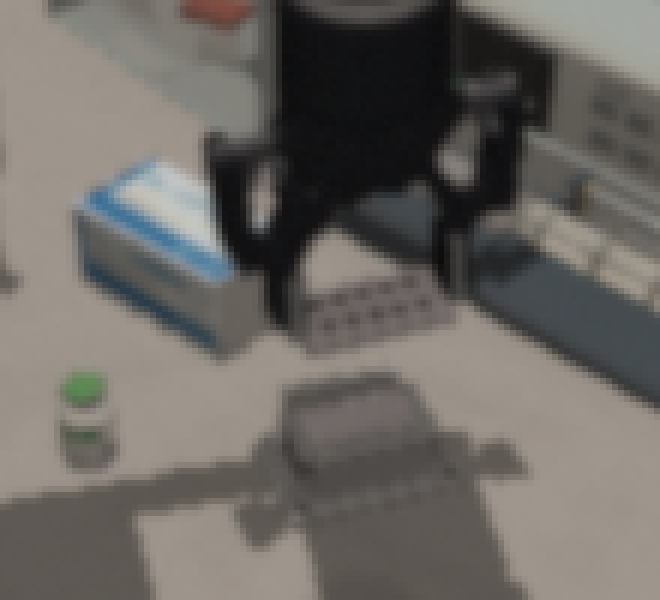

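The plate is held level at crop (375,315) and the case is still in the rack at (360,425). I'll measure the held plate against the pile in this same camera.

Run:
```python
from h import *
c=dict(np.load("s3.npz")); W=cloud(c); z=W[...,2]*1000; g=c["color"].mean(-1)
w=win(slice(183,201),slice(318,348))&(g>70)
m=w&(z>82)&(z<100); 
for _ in range(4):
    p=W[m]*1000; A=np.c_[p[:,0]-619,p[:,1]+245,np.ones(len(p))]; k=np.linalg.lstsq(A,p[:,2],rcond=None)[0]
    r=z-((W[...,0]*1000-619)*k[0]+(W[...,1]*1000+245)*k[1]+k[2]); m=w&(abs(r)<2.5)&(z>80)
print("plane",k.round(3),m.sum(),"med",np.median(z[m])); print(*rect(W,m,80,105))
for h in(k[2],): print(fit(c,(619,-245,-22.5),68,36,h))
print("pile",fit(c,(454,-329,-10),68,36,16),*rect(W,win(slice(243,279),slice(284,328)),11,22))
t=ctrl.camera("top"); V=cloud(t); print("pile top",fit(t,(456,-329,-10),68,36,16),"rack",*rect(V,win(slice(165,212),slice(292,338)),22,40))
print("case in rack scene",*rect(W,win(slice(195,235),slice(312,346)),25,33))
```

```text
plane [2.1000e-02 3.0000e-03 9.1503e+01] 211 med 91.76135645617404
rect [ 617.9 -245.2] [75.6 38.8] -23.0 mean [ 618.7 -248.3] -16.8 z 91.8 211
(array([ 632.4, -227.5,  -84.4]), np.float64(-224.92))
pile (array([ 453.8, -328.7,   -9.6]), np.float64(-301.83)) rect [ 453.1 -329.6] [68.1 37.8] -10.2 mean [ 452.1 -330.7] -10.1 z 14.9 324
pile top (array([ 456.3, -329.1,  -10.8]), np.float64(-289.73)) rack rect [ 603.7 -262.7] [59.7 13.9] -34.5 mean [ 601.  -258.8] -32.1 z 32.9 62
case in rack scene rect [ 613.6 -241.9] [65.6 59.7] -22.8 mean [ 613.1 -241.7] -25.4 z 29.5 278
```

Call:
{"op": "servo_tool", "data": {"commands": [[[0, 0, 0], -0.107, 62], [[0, 0, 0], -0.107, 62], [[-15, -19.6, 0], 0, 62], [[-25, -32.5, 0], 0, 62], [[-25, -32.5, 0], 0, 62], [[-25, -32.5, 6], 0, 62], [[-15, -19.5, 12], 0, 62], [[-7.5, -10, 12], 0, 62], [[0, 0, 0], 0, 62], [[0, 0, 0], 0, 62]]}}

```text
time_s: 6.7
eef_pos: [0.4539, -0.3284, 0.0696]
eef_rot: [0.0, 0.767, 0.642, 0.0]
wrist_force: [0.3, -0.9, -0.9]
opening: 0.766
grasp_force: 66.5
```

Run:
```python
from h import *
to(455,-329.7,79.8,35)
c=ctrl.camera("scene"); np.savez("s4.npz",**c)
cv2.imwrite("pics/s4.png",cv2.resize(c["color"][190:290,250:360,::-1],None,fx=6,fy=6,interpolation=3))
```

```text
t 6.7 pos [ 453.9 -328.4   69.6] phi 79.83 open 65.4 grip 66.5 F [ 0.3 -0.9 -0.9] q6 -0.66 tilt [0. 0.]
now-frame dx,dy [-1.1  1.3] turned-frame [-1.1  1.3] turn 0.001 dz 34.6
```

View pics/s4.png

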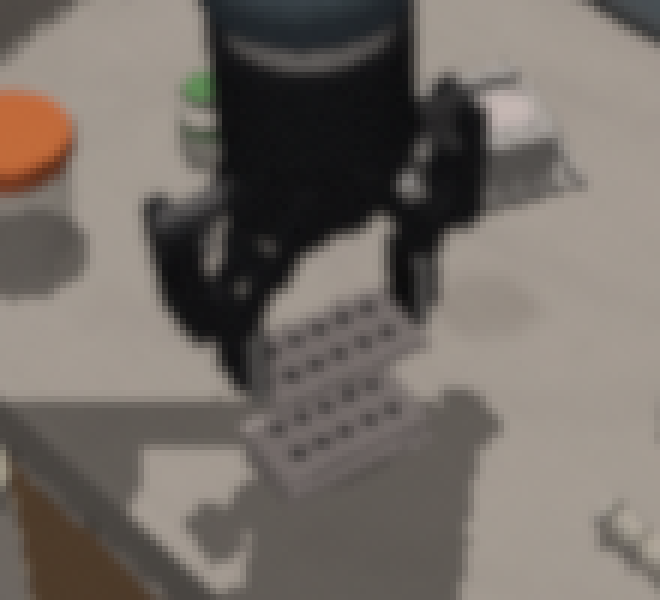

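The held plate is at crop (340,345), just above the pile at (335,425), and looks parallel to it. I'll measure the relative offset.

Run:
```python
from h import *
c=dict(np.load("s4.npz")); W=cloud(c); z=W[...,2]*1000; g=c["color"].mean(-1)
w=win(slice(235,262),slice(288,325))&(g>75)
m=w&(abs(z-58)<2.5); print("plate",np.median(z[m]),*rect(W,m,50,65))
# corners of the visible front-right edge, in plate axes about TCP
t=np.radians(-10.17); o=np.array([453.9,-328.4]); 
for n,mm in(("plate",m),("pile",win(slice(248,278),slice(284,328))&(abs(z-15)<2.5)&(g>75))):
    d=W[mm][:,:2]*1000-o; a=d@[np.cos(t),np.sin(t)]; b=d@[-np.sin(t),np.cos(t)]
    print(n,"a",np.percentile(a,[0,2,98,100]).round(1),"b",np.percentile(b,[0,2,98,100]).round(1),mm.sum())
    f=[]  # front edge b_min by a
    for x in range(-30,31,6):
        s=abs(a-x)<3
        if s.sum()>2: f.append((x,b[s].min().round(1)))
    f=np.array(f); print("front edge slope deg",np.degrees(np.polyfit(f[:,0],f[:,1],1)[0]).round(2),"b at 0",np.polyfit(f[:,0],f[:,1],1)[1].round(1))
```

```text
plate 58.38139236343875 rect [ 453.5 -328.5] [77.8 38.4] -10.9 mean [ 454.7 -331.5] -3.8 z 58.4 267
plate a [-42.6 -33.9  32.7  38.4] b [-19.4 -18.7  16.   19.1] 268
front edge slope deg 0.21 b at 0 -18.6
pile a [-35.  -33.4  32.1  34. ] b [-20.4 -19.4  13.6  17.2] 260
front edge slope deg 0.24 b at 0 -19.1
```

Call:
{"op": "servo_tool", "data": {"commands": [[[-0.7, 0.3, 8], 0, 62], [[0, 0, 12], 0, 62], [[0, 0, 9], 0, 62], [[0, 0, 3], 0, 62], [[0, 0, 1.5], 0, 62], [[0, 0, 0], 0, 62], [[0, 0, 0], 0, 62]]}}

```text
time_s: 7.62
eef_pos: [0.4535, -0.3296, 0.0364]
eef_rot: [0.0, 0.767, 0.641, 0.0]
wrist_force: [0.5, -0.7, -0.6]
opening: 0.767
grasp_force: 66.5
```

Call:
{"op": "servo_tool", "data": {"commands": [[[0, 0, 1], 0, 62], [[0, 0, 0.6], 0, 62], [[0, 0, 0], 0, 62]]}}

```text
time_s: 8.0
eef_pos: [0.4532, -0.3293, 0.0345]
eef_rot: [-0.0, 0.767, 0.641, 0.0]
wrist_force: [-0.4, -1.1, -0.2]
opening: 0.771
grasp_force: 66.5
```

Call:
{"op": "servo_tool", "data": {"commands": [[[0, 0, 0.8], 0, 62], [[0, 0, 0], 0, 62]]}}

```text
time_s: 8.25
eef_pos: [0.4533, -0.3294, 0.0344]
eef_rot: [-0.0, 0.767, 0.641, -0.0]
wrist_force: [-2.7, 1.7, 6.6]
opening: 0.765
grasp_force: 67.3
```

Call:
{"op": "servo_tool", "data": {"commands": [[[0, 0, 0], 0, 72], [[0, 0, 0], 0, 80], [[0, 0, 0], 0, 85], [[0, 0, 0], 0, 85], [[0, 0, -20], 0, 85], [[0, 0, -40], 0, 85], [[0, 0, -40], 0, 85], [[50, 30, 0], 0, 85], [[50, 30, 0], 0, 85]]}}

```text
time_s: 9.38
eef_pos: [0.5315, -0.2418, 0.1366]
eef_rot: [0.002, 0.768, 0.641, 0.001]
wrist_force: [-0.2, -0.2, -0.7]
opening: 0.991
grasp_force: 0.0
```

Run:
```python
from h import *
to(617,-243,67.5,90)
for n,x,y in(("top",345,240),("scene",306,259)):
  c=ctrl.camera(n); W=cloud(c); np.savez(n+"5.npz",**c); w=win(slice(y-20,y+22),slice(x-24,x+24))
  print(n,*rect(W,w,20,30)); print(*rect(W,w,4,30)); print(fit(c,(455,-329,-10),68,36,24))
W=cloud(c); print("case scene",*rect(W,win(slice(195,235),slice(305,350)),25.5,33),*fit(c,(614,-243,-22.5),66,36,30))
c=ctrl.camera("top");W=cloud(c); print("case top",*rect(W,win(slice(165,212),slice(292,338)),25.5,32.5),*fit(c,(616,-243,-22.5),66,36,30))
```

```text
t 9.38 pos [ 531.5 -241.8  136.6] phi 79.67 open 84.6 grip 0.0 F [-0.2 -0.2 -0.7] q6 -0.45 tilt [0.002 0.001]
now-frame dx,dy [14.2 84.4] turned-frame [31.6 79.5] turn 0.212 dz 46.6
top rect [ 456. -329.] [67.8 36. ] -10.3 mean [ 455.8 -329. ] -10.7 z 24.2 267
rect [ 456.3 -327.3] [67.9 39.4] -10.3 mean [ 455.  -328.3] -9.7 z 23.9 297
(array([ 452.4, -343.4,  -15.9]), np.float64(-275.12))
scene rect [ 452.8 -330.3] [68.2 39.2] -10.6 mean [ 451.9 -330.7] -11.1 z 22.9 317
rect [ 452.8 -330.3] [68.9 39.2] -10.6 mean [ 449.5 -334.5] -12.4 z 22.1 470
(array([ 451.9, -331.1,  -12.6]), np.float64(-291.09))
case scene rect [ 614.1 -242.7] [65.7 57.9] -25.3 mean [ 613.5 -241.5] -16.8 z 29.4 270 [ 614.7 -244.9  -27.5] -296.41Traceback (most recent call last):
  File "<stdin>", line 7, in <module>
  File "h.py", line 17, in rect
    m=l==1+st[1:,4].argmax(); p=W[m]; q=p[:,:2]*1000
           ~~~~~~~~~~~~~~~^^
ValueError: attempt to get argmax of an empty sequence
```

Call:
{"op": "servo_tool", "data": {"commands": [[[0, 0, 0], 0.106, 85], [[0, 0, 0], 0.106, 85], [[15.6, 39.2, 10], 0, 85], [[15.6, 39.3, 20], 0, 85], [[0, 0, 20], 0, 85], [[0, 0, 0], 0, 85], [[0, 0, 0], 0, 85]]}}

```text
time_s: 10.4
eef_pos: [0.6136, -0.2432, 0.0843]
eef_rot: [-0.0, 0.831, 0.556, -0.0]
wrist_force: [-1.1, -0.2, 0.7]
opening: 0.994
grasp_force: 0.0
```

Run:
```python
from h import *
to(616,-243,67.5,30)
c=ctrl.camera("scene"); W=cloud(c)*1000
t=np.radians(-22.5); d=W[...,:2]-[616,-243]; a=d@[np.cos(t),np.sin(t)]; b=d@[-np.sin(t),np.cos(t)]
m=(abs(W[...,2]-29.5)<2)&(abs(a)<45)&(abs(b)<25); m2=m&(abs(b)<14)
print("case a",np.percentile(a[m2],[0,2,98,100]).round(1),"b",np.percentile(b[m],[0,2,98,100]).round(1))
```

```text
t 10.4 pos [ 613.6 -243.2   84.3] phi 67.6 open 84.9 grip 0.0 F [-1.1 -0.2  0.7] q6 -0.17 tilt [-0. -0.]
now-frame dx,dy [1.1 2.2] turned-frame [1.1 2.2] turn 0.002 dz 54.3
case a [-35.2 -34.3  28.8  29.5] b [-25.  -21.5  22.7  24.9]
```

Call:
{"op": "servo_tool", "data": {"commands": [[[0.9, 0.6, 20], 0, 85], [[0, 0, 20], 0, 85], [[0, 0, 10], 0, 85], [[0, 0, 4.3], 0, 80], [[0, 0, 0], 0, 72], [[0, 0, 0], 0, 68], [[0, 0, 0], 0, 60], [[0, 0, 0], 0, 58], [[0, 0, 0], 0, 58], [[0, 0, 0], 0, 58]]}}

```text
time_s: 11.7
eef_pos: [0.6153, -0.2419, 0.0304]
eef_rot: [-0.0, 0.831, 0.557, -0.0]
wrist_force: [-3.7, 2.8, 5.3]
opening: 0.75
grasp_force: 69.0
```

Call:
{"op": "servo_tool", "data": {"commands": [[[0, 0, -4], 0, 58], [[0, 0, -10], 0, 58], [[0, 0, -20], 0, 58], [[0, 0, -20], 0, 58], [[0, 0, -6], -0.148, 58], [[0, 0, 0], -0.148, 58], [[0, 0, 0], -0.148, 58], [[0, 0, 0], -0.148, 58], [[7.4, -27.9, 0], 0, 58], [[7.4, -27.9, 0], 0, 58], [[7.4, -27.9, 12], 0, 58], [[7.4, -27.9, 20], 0, 58], [[0, 0, 15], 0, 58], [[0, 0, 5], 0, 58], [[0, 0, 0], 0, 58], [[0, 0, 0], 0, 58]]}}

```text
time_s: 13.7
eef_pos: [0.5012, -0.2358, 0.0381]
eef_rot: [0.001, 0.632, 0.775, 0.0]
wrist_force: [-0.3, -0.4, -1.3]
opening: 0.756
grasp_force: 68.4
```

Run:
```python
from h import *
to(500,-235,101.4,24.4)
c=ctrl.camera("scene"); np.savez("s6.npz",**c)
cv2.imwrite("pics/s6.png",cv2.resize(c["color"][160:270,260:370,::-1],None,fx=5,fy=5,interpolation=3))
```

```text
t 13.7 pos [ 501.2 -235.8   38.1] phi 101.6 open 64.5 grip 68.4 F [-0.3 -0.4 -1.3] q6 -0.86 tilt [0.001 0.   ]
now-frame dx,dy [ 1.  -1.1] turned-frame [ 1.  -1.1] turn 0.004 dz 13.7
```

View pics/s6.png

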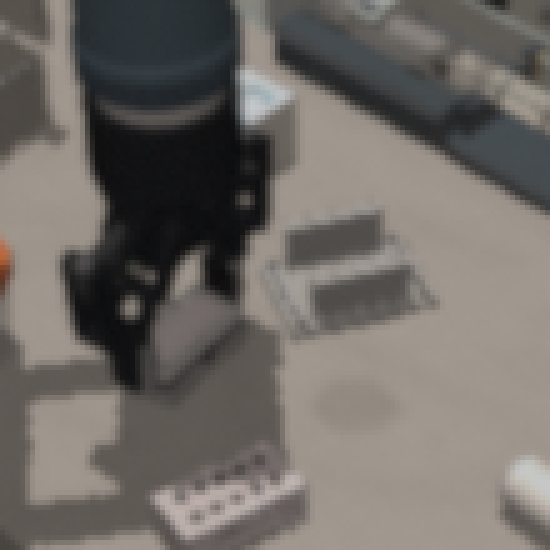

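The case is held at crop (195,330), the rack at (350,270) is empty, and the pile at (230,495) is square. Next I'll lower the case onto the table.

Call:
{"op": "servo_tool", "data": {"commands": [[[0, 0, 8], 0, 58], [[0, 0, 3], 0, 58], [[0, 0, 1.5], 0, 58], [[0, 0, 1], 0, 58], [[0, 0, 0], 0, 58], [[0, 0, 0], 0, 58]]}}

```text
time_s: 14.5
eef_pos: [0.4999, -0.2351, 0.0244]
eef_rot: [-0.0, 0.632, 0.775, -0.0]
wrist_force: [-3.4, 1.5, 5.9]
opening: 0.755
grasp_force: 69.2
```

Call:
{"op": "servo_tool", "data": {"commands": [[[0, 0, 0], 0, 72], [[0, 0, 0], 0, 80], [[0, 0, 0], 0, 85], [[0, 0, 0], 0, 85], [[0, 0, -20], 0, 85], [[0, 0, -25], 0, 85], [[0, 0, 0], 0.175, 85], [[0, 0, 0], 0.175, 85], [[0, 0, 0], 0.175, 85], [[0, 0, 0], 0.175, 85], [[0, 0, 0], 0.175, 80], [[0, 0, 0], 0.175, 72], [[0, 0, 0], 0.175, 66], [[0, 0, 0], 0.175, 66], [[0, 0, 0], 0.175, 66], [[0, 0, 0], 0, 66], [[0, 0, 0], 0, 66]]}}

```text
time_s: 16.62
eef_pos: [0.5001, -0.2353, 0.0689]
eef_rot: [-0.0, 0.995, 0.1, 0.0]
wrist_force: [0.1, 0.0, 0.9]
opening: 0.771
grasp_force: 0.0
```

Run:
```python
from h import *
to(500,-235.1,11.5,25.5)
c=ctrl.camera("scene"); W=cloud(c)
w=(abs(W[...,0]-.5)<.06)&(abs(W[...,1]+.235)<.06)
print(*rect(W,w&(c["z_map"]>0),20,29))
```

```text
t 16.62 pos [ 500.1 -235.3   68.9] phi 11.52 open 65.8 grip 0.0 F [0.1 0.  0.9] q6 0.72 tilt [-0.  0.]
now-frame dx,dy [-0.1 -0.3] turned-frame [-0.1 -0.3] turn 0.0 dz 43.4
rect [ 499.  -238.2] [67.2 38. ] 10.1 mean [ 495.  -238.2] 18.6 z 23.0 215
```

Call:
{"op": "servo_tool", "data": {"commands": [[[0, 1.5, 15], 0, 66], [[0, 0, 18], 0, 66], [[0, 0, 10], 0, 56], [[0, 0, 0], 0, 46], [[0, 0, 0], 0, 38], [[0, 0, 0], 0, 28], [[0, 0, 0], 0, 28], [[0, 0, 0], 0, 28], [[0, 0, 0], 0, 28]]}}

```text
time_s: 17.8
eef_pos: [0.5007, -0.237, 0.0263]
eef_rot: [0.0, 0.995, 0.099, 0.0]
wrist_force: [0.8, 0.0, 3.3]
opening: 0.407
grasp_force: 61.7
```

Run:
```python
from h import *
# bay target in world: box centre (522.8,83.1), yaw 11.4
for bx in(-6,):
    t=np.radians(11.4); X=np.array([522.8,83.1])+np.array([[np.cos(t),-np.sin(t)],[np.sin(t),np.cos(t)]])@[bx,-51]; print(X)
to(*X,11.4,70)
```

```text
[526.99889731  31.92022605]
t 17.8 pos [ 500.7 -237.    26.3] phi 11.34 open 34.7 grip 61.7 F [0.8 0.  3.3] q6 0.72 tilt [0. 0.]
now-frame dx,dy [  78.6 -258.5] turned-frame [  78.9 -258.5] turn -0.001 dz -43.7
```

Call:
{"op": "servo_tool", "data": {"commands": [[[0, 0, -5], 0, 28], [[0, 0, -15], 0, 28], [[0, 0, -30], 0, 28], [[0, 0, -30], 0, 28], [[8, -26.5, 0], 0, 28], [[14, -46, 0], 0, 28], [[14, -46, 0], 0, 28], [[14, -46, 0], 0, 28], [[14, -46, 0], 0, 28], [[9.6, -31, 0], 0, 28], [[5, -17, 0], 0, 28], [[0, 0, 0], 0, 28], [[0, 0, 0], 0, 28]]}}

```text
time_s: 19.42
eef_pos: [0.5268, 0.0311, 0.1061]
eef_rot: [0.0, 0.995, 0.098, 0.0]
wrist_force: [-0.8, -0.7, -0.7]
opening: 0.405
grasp_force: 61.2
```

Run:
```python
from h import *
to(527,31.9,11.4,37.3)
c=ctrl.camera("top"); np.savez("t7.npz",**c); s=ctrl.camera("scene"); np.savez("s7.npz",**s)
a=cv2.resize(c["color"][165:262,145:265,::-1],(480,388),interpolation=3); b=cv2.resize(s["color"][100:260,200:330,::-1],(315,388),interpolation=3)
cv2.imwrite("pics/t7.png",np.hstack([a,b]))
```

```text
t 19.43 pos [526.8  31.1 106.1] phi 11.3 open 34.6 grip 61.2 F [-0.8 -0.7 -0.7] q6 1.21 tilt [0. 0.]
now-frame dx,dy [ 0.3 -0.8] turned-frame [ 0.3 -0.8] turn -0.002 dz 68.8
```

View pics/t7.png

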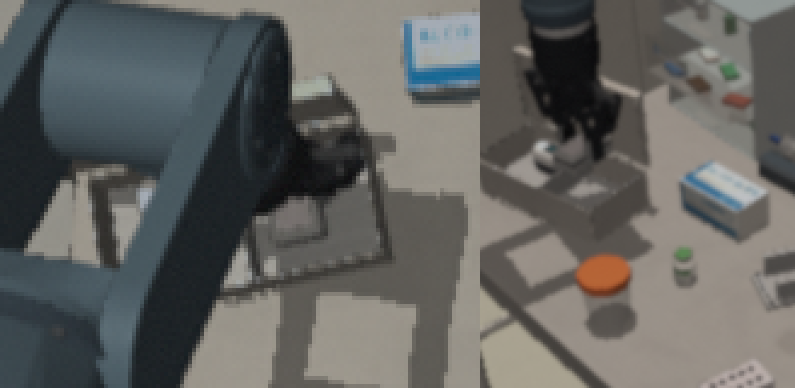

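The case hangs over the empty bay, at top crop (300,215) between the divider (255) and the right wall (385), and the lid behind is clear. I'll lower it.

Call:
{"op": "servo_tool", "data": {"commands": [[[0.2, -0.8, 20], 0, 28], [[0, 0, 22], 0, 28], [[0, 0, 14], 0, 28], [[0, 0, 6], 0, 28], [[0, 0, 3], 0, 28], [[0, 0, 1], 0, 28], [[0, 0, 0], 0, 28], [[0, 0, 0], 0, 28]]}}

```text
time_s: 20.52
eef_pos: [0.527, 0.0329, 0.0403]
eef_rot: [0.0, 0.995, 0.099, 0.0]
wrist_force: [0.2, -0.2, -0.8]
opening: 0.407
grasp_force: 61.2
```

Call:
{"op": "servo_tool", "data": {"commands": [[[0, 0, 1.2], 0, 28], [[0, 0, 1], 0, 28], [[0, 0, 0.6], 0, 28], [[0, 0, 0], 0, 28]]}}

```text
time_s: 21.02
eef_pos: [0.5268, 0.0329, 0.0377]
eef_rot: [0.0, 0.995, 0.099, -0.0]
wrist_force: [-1.9, 0.7, 6.0]
opening: 0.407
grasp_force: 62.2
```

Call:
{"op": "servo_tool", "data": {"commands": [[[0, 0, 0], 0, 42], [[0, 0, 0], 0, 50], [[0, 0, 0], 0, 50], [[0, 0, -15], 0, 50], [[0, 0, -40], 0, 50], [[0, 0, -60], 0, 30], [[0, 0, -60], 0, 0], [[0, 0, -15], 0, 0], [[30, 7, 0], 0, 0], [[40, 10, 0], 0, 0], [[19, 3, 0], 0, 0], [[0, 0, 0], 0, 0], [[0, 0, 0], 0, 0]]}}

```text
time_s: 22.65
eef_pos: [0.6169, 0.0309, 0.2265]
eef_rot: [-0.0, 0.995, 0.099, -0.001]
wrist_force: [0.1, 0.2, 0.4]
opening: 0.0
grasp_force: 0.0
```

```bash
cat >> h.py <<'E'
def box(p):
    t=np.radians(11.4); d=np.asarray(p)[...,:2]-[522.8,83.1]
    return np.stack([d[...,0]*np.cos(t)+d[...,1]*np.sin(t),-d[...,0]*np.sin(t)+d[...,1]*np.cos(t)],-1)
E
python3 - <<'E'
from h import *
to(527,31.9,11.4,200); print("box frame",box(np.array(ctrl.get_obs()["eef_pos"])*1000).round(1))
for n in("top","scene"):
    c=ctrl.camera(n); W=cloud(c)*1000; B=box(W); ok=(c["z_map"]>0)
    m=ok&(B[...,0]>-46)&(B[...,0]<44)&(B[...,1]>-95)&(B[...,1]<-7)&(W[...,2]>28)&(W[...,2]<42)
    if m.sum()>5: print(n,"case",box(np.median(W[m],0)).round(1),np.median(W[m][:,2]),*rect(W/1000,m,28,42),m.sum())
    l=ok&(B[...,0]>25)&(B[...,0]<95)&(B[...,1]>-100)&(B[...,1]<100)&(W[...,2]>65)&(W[...,2]<175)
    for z in range(70,171,20):
        k=l&(abs(W[...,2]-z)<8)
        if k.sum()>3: print(n,z,"x",np.percentile(B[k][:,0],[5,50,95]).round(1),k.sum())
    h=ok&(B[...,0]>58)&(B[...,0]<85)&(W[...,2]>70)&(W[...,2]<165)&(abs(B[...,1])<103)
    if h.any(): print("handle? y",np.percentile(B[h][:,1],[0,10,50,90,100]).round(),"z",np.percentile(W[h][:,2],[0,50,100]).round(),h.sum())
E
```

```text
t 22.65 pos [616.9  30.9 226.5] phi 11.34 open 0.0 grip 0.0 F [0.1 0.2 0.4] q6 1.23 tilt [-0.    -0.001]
now-frame dx,dy [-87.9 -18.6] turned-frame [-87.9 -18.7] turn -0.001 dz 26.5
box frame [ 81.9 -69.7]
top case [ -5.2 -51.6] 35.471138998563234 rect [529.   32.1] [66.3 36.5] 11.9 mean [528.1  31.3] 11.7 z 35.5 273 273
top 70 x [53.5 54.9 55.9] 62
top 90 x [53.9 55.  56. ] 72
top 110 x [54.  55.1 73.3] 83
top 150 x [44.6 50.6 56.3] 46
top 170 x [40.6 47.1 55.3] 35
handle? y [-25. -21.  -7.  10.  20.] z [105. 109. 113.] 15
scene case [ -6.  -53.5] 34.04017664696937 rect [528.2  31.9] [62.5 40.6] 10.7 mean [527.3  28.6] 11.0 z 34.0 165 173
scene 70 x [49.4 51.7 54.7] 156
scene 90 x [49.2 52.  54.7] 198
scene 110 x [49.  52.2 54.7] 211
scene 130 x [50.  52.4 55. ] 211
scene 150 x [42.6 51.6 54.4] 138
```

The case lies flat in the bay with its top at 35.5 mm and a 66x36 mm footprint. The lid is upright, with its handle at y ±25 mm, so I'll push at y -70.

Call:
{"op": "servo_tool", "data": {"commands": [[[0, 0, 40], 0, 0], [[0, 0, 26.5], 0, 0], [[-10, 0, 0], 0, 0], [[-6, 0, 0], 0, 0], [[-11, 0, 1], 0, 0], [[-11, 0, 1.4], 0, 0], [[-10.3, 0, 3.5], 0, 0], [[-10.3, 0, 4.5], 0, 0], [[0, 0, 0], 0, 0]]}}

```text
time_s: 23.88
eef_pos: [0.5588, 0.0192, 0.1492]
eef_rot: [-0.0, 0.995, 0.099, -0.001]
wrist_force: [0.7, 0.4, -0.1]
opening: -0.002
grasp_force: 0.0
```

Run:
```python
from h import *
to(527,31.9,11.4,149.6); print("box frame",box(np.array(ctrl.get_obs()["eef_pos"])*1000).round(1))
for n in("scene",):
    c=ctrl.camera(n); W=cloud(c)*1000; B=box(W); ok=(c["z_map"]>0)&(B[...,1]>-98)&(B[...,1]<98)
    for z in range(70,161,15):
        k=ok&(B[...,0]>-20)&(B[...,0]<75)&(abs(W[...,2]-z)<4)&(B[...,1]>-10)
        if k.sum()>3: print(n,z,"x",np.percentile(B[k][:,0],[5,50,95]).round(1),k.sum())
```

```text
t 23.88 pos [558.8  19.2 149.2] phi 11.31 open -0.2 grip 0.0 F [ 0.7  0.4 -0.1] q6 1.2 tilt [-0.    -0.001]
now-frame dx,dy [-28.6 -18.7] turned-frame [-28.6 -18.8] turn -0.002 dz -0.4
box frame [ 22.6 -69.8]
scene 70 x [38.6 41.5 43.5] 24
scene 85 x [31.2 33.7 35.5] 25
scene 100 x [22.2 25.1 27.3] 20
scene 115 x [17.6 18.  34.2] 6
scene 145 x [-11.7  -4.5   0.9] 96
```

The lid is following, now at about 60°.

Call:
{"op": "servo_tool", "data": {"commands": [[[-9.3, 0, 6], 0, 0], [[-8.6, 0, 7.1], 0, 0], [[-7.4, 0, 8.3], 0, 0], [[-6.5, 0, 9], 0, 0], [[-5.2, 0, 10], 0, 0], [[-3.8, 0, 10.3], 0, 0], [[-1.9, 0, 7.5], 0, 0], [[-1, 0, 7], 0, 0], [[-0.3, 0, 3], 0, 0], [[-0.2, 0, 2], 0, 0], [[0, 0, 0], 0, 0]]}}

```text
time_s: 25.3
eef_pos: [0.5172, 0.0107, 0.0799]
eef_rot: [-0.0, 0.995, 0.099, 0.0]
wrist_force: [0.8, -0.3, 0.1]
opening: -0.002
grasp_force: 0.0
```

Call:
{"op": "servo_tool", "data": {"commands": [[[0, 0, 1.5], 0, 0], [[0, 0, 1], 0, 0], [[0, 0, 1], 0, 0], [[0, 0, 0.6], 0, 0], [[0, 0, 0], 0, 0]]}}

```text
time_s: 25.92
eef_pos: [0.5175, 0.0106, 0.0779]
eef_rot: [0.0, 0.995, 0.099, 0.0]
wrist_force: [-7.9, 1.3, 18.4]
opening: 0.003
grasp_force: 9.5
```

Call:
{"op": "servo_tool", "data": {"commands": [[[0, 0, -5], 0, 0], [[0, 0, -30], 0, 0], [[0, 0, -60], 0, 0], [[-40, 0, -40], 0, 0], [[-40, 30, 0], 0, 0], [[-30, 40, 0], 0, 0], [[0, 40, 0], 0, 0], [[0, 0, 0], 0, 0]]}}

```text
time_s: 26.92
eef_pos: [0.4312, -0.1212, 0.2113]
eef_rot: [0.001, 0.995, 0.097, 0.001]
wrist_force: [-0.2, 0.4, 0.8]
opening: 0.007
grasp_force: 0.0
```

Run:
```python
from h import *
to(527,31.9,11.4,200)
im=[]
for n in("top","scene"):
    c=ctrl.camera(n); W=cloud(c)*1000; B=box(W); ok=(c["z_map"]>0)&(abs(B[...,1])<100)&(B[...,0]>-52)&(B[...,0]<52)&(abs(W[...,2]-56)<8)
    for _ in range(4):
        A=np.c_[B[ok],np.ones(ok.sum())]; k=np.linalg.lstsq(A,W[ok][:,2],rcond=None)[0]; r=W[...,2]-(B@k[:2]+k[2]); ok&=abs(r)<2.5
    print(n,"lid slope deg x,y",np.degrees(k[:2]).round(2),"z0",k[2].round(1),"near edge z",(k[2]-50*k[0]).round(1),"hinge z",(k[2]+50*k[0]).round(1),ok.sum())
    im.append(c["color"][...,::-1])
    w={"top":win(slice(220,262),slice(321,369)),"scene":win(slice(239,281),slice(282,330))}[n]; print("pile",*rect(W/1000,w,20,30))
cv2.imwrite("pics/end.png",np.hstack([cv2.resize(im[0][140:270,140:380],(480,260)),cv2.resize(im[1][120:300,170:400],(320,260))]))
```

```text
t 26.93 pos [ 431.2 -121.2  211.3] phi 11.12 open 0.6 grip 0.0 F [-0.2  0.4  0.8] q6 0.84 tilt [0.001 0.001]
now-frame dx,dy [ 123.6 -131.8] turned-frame [ 124.2 -131.2] turn -0.005 dz 11.3
top lid slope deg x,y [-0.1  -0.21] z0 56.0 near edge z 56.1 hinge z 55.9 751
pile rect [ 455.6 -328.9] [67.7 36. ] -10.2 mean [ 455.6 -328.7] -10.7 z 24.5 273
scene lid slope deg x,y [-0.23 -0.07] z0 54.4 near edge z 54.6 hinge z 54.2 980
pile rect [ 452.6 -330.8] [68.4 37.7] -9.4 mean [ 451.7 -330.8] -9.8 z 23.1 319
```

View pics/end.png

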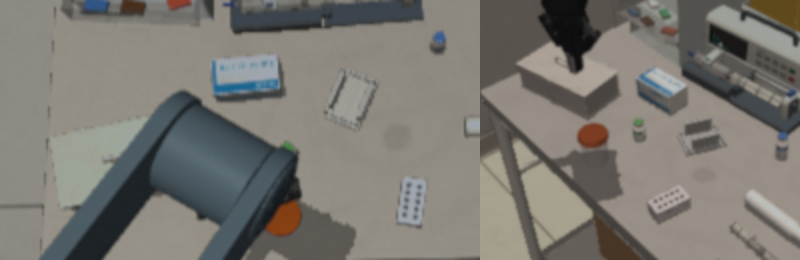

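The lid is flat and shut: its slope is about 0.1–0.2°, and its top is at 55 mm. The pile is square at (412,200), the rack at (350,97) is empty, the other items haven't moved, and the gripper is clear of everything. I'm handing in.

```bash
python3 -c "
from bench import ctrl; print(ctrl.hand_in())"
```

```text
the job is handed in; nothing more can be done
None
```

The job is done and handed in at about 27 s: the spacer plate lies square on the pile, the case sits upright in the empty bay, the lid is fully shut, and nothing else looks disturbed.

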